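Gather the knobbed canisters into the pantry caddy

ROBOT

A 6-joint arm with a two-finger parallel gripper is mounted at the origin on the work surface. World frame = base frame: x ahead of the robot, y to its left, z up, the work surface at z = 0. Lengths are in mm, angles in degrees, forces in N, time in s.
With the tool pointing down it reaches from about 350 to 850 mm from the base axis. Payload 8.1 kg.
Tool frame: the origin (TCP) lies on the centre line of the jaws, within the pads' length; the fingertips stand 19 mm ahead of it and the grasp point (between the pads) is the TCP; z points along the fingers, y is the line along which they close (so a half turn about z gives the same grasp; the last joint's range is limited). The gripper opens to 85 mm and grips with 20 to 120 N. Pads are 22 mm wide; open, the fingers measure 114 mm over their backs; the gripper's body (76 mm by 85 mm) begins 54 mm behind the grasp point. The pads swing forward as they close: fully open they stand 13 mm farther back than shut.
Start: joints at [-82.128, 7.471, 85.268, -0, 87.261, -4.893], TCP at [132.597, -585.17, 250.292] pointing down, gripper open.
Joint ranges: [-169.43, 169.43], [-51.17, 129.36], [1.28, 143.12], [-76.62, 256.62], [0, 156.53], [-152.29, 152.29]. Speed limits (degrees/s): [136.94, 136.94, 159.86, 180, 180, 180].

INTERFACE

Orientations are given as [roll, pitch, yaw] about the fixed x, y, z axes, in that order (R = Rz(yaw) Ry(pitch) Rx(roll)).
In Python, from bench import r gives the robot as it stands. The module is installed in compiled form; this text tells all that it offers.
- The arm moves only by the tool servo_tool, never from a script. Its arguments are lists of equal length, an entry for each row: "fingers": the finger opening in m, from 0 to 0.0854; "linear": the shift along the tool's x, y, z in m, a list of three; "rotation": the turn, a rotation vector about the tool's x, y, z in degrees, a list of three. A call has 1 to 10 rows; each row is the pose to reach, as a shift and turn from the pose commanded when the call began, along the tool's axes at that moment; what a row does not reach only later rows make up. A row lasts 1/10 s, in which the tool goes at most 50 mm and 8.59 degrees, less where a joint would pass 70% of its speed; a pose out of reach is approached as far as the arm can. A call with a gripper value outside its range is refused whole. The fingers move at their own pace and stop on an object; "force" is the grip in N (left out, the last holds). Time passes only in rows, so rows that repeat a pose let the fingers close. It gives the time, the measured TCP pose, the force, the opening and the grip force at its end, in the units of the state.
- r.sense(): the state, without advancing time (a new reading comes with each control period).
- r.snapshot(name): name is "side" or "top" or "wrist"; returns a dict with "frame" (384x512x3 uint8, red, green, blue), "fx", "fy", "cx", "cy" (pixels), "camera_from_world" (4x4, takes a point from world to camera coordinates). Camera axes: x right, y up, looking along -z (the intrinsics and any distortion apply to the point x, -y, -z); pixel columns grow to the right and rows downward; lengths in mm; the calibration is good to about 2 mm. A picture is of the moment at which its call begins. There is no depth.
- r.hand_in(): hands the job in; it is judged then, once.
The state is a dict: "time": time; "joint_pos": joint angles; "qd": joint speeds; "joint_efforts": joint torques, N m; "tool_pos": TCP position; "tcp_rot": TCP orientation; "ft_force": force on the tool from outside, world axes, zero at the start; "wrist_torque": the same for the moment, N m; "finger_gap": finger opening in mm; "grip_force": force on a finger pad.
Only numpy, scipy, OpenCV 4.12 (cv2) and the standard library are available. Lean on these libraries where they do the work, as an engineer would, in place of code of your own. Each camera call takes 0.05 s, during which the arm holds its last target. There are 200 camera calls.

TASK

Put the four metal canisters that have a knob on the lid into the wooden caddy, each upright and fully down in the recess made for its shape and size. Set them down rather than dropping them, and leave the two flat-lidded look-alikes standing where they are.

Things in the scene. Friction and masses are not known exactly. Their poses are not given: they have to be found in the camera images.
- big_round: Metal canister with a knob on its lid, round, 64 mm in diameter: straight-sided metal body 66 mm high, lid up to 72 mm (overhangs the body by 1 mm), then a black knob 22 mm in diameter up to 88 mm. Loose, about 0.2 kg. Origin: centre of the underside, z up.
- small_round: Metal canister with a knob on its lid, round, 46 mm in diameter: straight-sided metal body 66 mm high, lid up to 72 mm (overhangs the body by 1 mm), then a black knob 22 mm in diameter up to 88 mm. Loose, about 0.2 kg. Origin: centre of the underside, z up.
- square: Metal canister with a knob on its lid, square, 50 by 50 mm: straight-sided metal body 66 mm high, lid up to 72 mm (overhangs the body by 1 mm), then a black knob 22 mm in diameter up to 88 mm. Loose, about 0.2 kg. Origin: centre of the underside, z up.
- oblong: Metal canister with a knob on its lid, oblong, 66 mm along its own x by 34 mm along its own y: straight-sided metal body 66 mm high, lid up to 72 mm (overhangs the body by 1 mm), then a black knob 22 mm in diameter up to 88 mm. Loose, about 0.2 kg. Origin: centre of the underside, z up.
- plain_round: Look-alike: metal canister with a flat lid and no knob, round, 64 mm in diameter: straight-sided metal body 66 mm high, lid up to 72 mm (overhangs the body by 1 mm), nothing above. To be left where it stands. Loose, about 0.2 kg. Origin: centre of the underside, z up.
- plain_square: Look-alike: metal canister with a flat lid and no knob, square, 50 by 50 mm: straight-sided metal body 66 mm high, lid up to 72 mm (overhangs the body by 1 mm), nothing above. To be left where it stands. Loose, about 0.2 kg. Origin: centre of the underside, z up.
- well_big_round: Fixed wooden block 100 x 100 x 24 mm with a round recess 80 mm in diameter, centred, 18 mm deep, open above; one of four side by side (2 x 2, 104 mm apart, parallel) in a dark wooden tray, the caddy (220 mm square, rim 22 mm high). Origin: centre of the block's underside, 5 mm above the table, z up; recess floor 6 mm, block top 24 mm above it.
- well_small_round: Fixed wooden block 100 x 100 x 24 mm with a round recess 62 mm in diameter, centred, 18 mm deep, open above; one of four side by side (2 x 2, 104 mm apart, parallel) in a dark wooden tray, the caddy (220 mm square, rim 22 mm high). Origin: centre of the block's underside, 5 mm above the table, z up; recess floor 6 mm, block top 24 mm above it.
- well_square: Fixed wooden block 100 x 100 x 24 mm with a square recess 66 by 66 mm, sides along its x and y, centred, 18 mm deep, open above; one of four side by side (2 x 2, 104 mm apart, parallel) in a dark wooden tray, the caddy (220 mm square, rim 22 mm high). Origin: centre of the block's underside, 5 mm above the table, z up; recess floor 6 mm, block top 24 mm above it.
- well_oblong: Fixed wooden block 100 x 100 x 24 mm with an oblong recess 82 mm along its own x by 50 mm along its own y, centred, 18 mm deep, open above; one of four side by side (2 x 2, 104 mm apart, parallel) in a dark wooden tray, the caddy (220 mm square, rim 22 mm high). Origin: centre of the block's underside, 5 mm above the table, z up; recess floor 6 mm, block top 24 mm above it.
There are look-alikes about, which are no part of the job. What is shaped like the small_round but blue or green is not meant.

How it is judged (in metres and radians):
At the end, for the whole second after the job is handed in: Each knobbed canister is upright (0.1 rad) and at rest on the floor of its own recess: underside 2 to 10 mm above the insert's underside, within 14 mm sideways of its centre. Both flat-lidded canisters are upright and within 30 mm of where they stood (horizontal distance between big_round and well_big_round below 0.014 m and z of big_round in the frame of well_big_round between 0.002 and 0.01 m and angle between each of big_round, small_round, square, oblong, plain_round, plain_square's own z axis and vertical below 0.1 rad and linear speed of each of big_round, small_round, square, oblong below 0.02 m/s and horizontal distance between small_round and well_small_round below 0.014 m and z of small_round in the frame of well_small_round between 0.002 and 0.01 m and horizontal distance between square and well_square below 0.014 m and z of square in the frame of well_square between 0.002 and 0.01 m and horizontal distance between oblong and well_oblong below 0.014 m and z of oblong in the frame of well_oblong between 0.002 and 0.01 m and distance of each of plain_round, plain_square from where it was at the start of the episode below 0.03 m); the robot touches nothing.
It fails at once if a flat-lidded look-alike is moved by more than 30 mm (distance of any of plain_round, plain_square from where it was at the start of the episode above 0.03 m).
It fails at once if a knobbed canister is dropped: out of the fingers and faster than 0.7 m/s ((linear speed of big_round above 0.7 m/s and contact force between the fingers and big_round below 0.05 N) or (linear speed of small_round above 0.7 m/s and contact force between the fingers and small_round below 0.05 N) or (linear speed of square above 0.7 m/s and contact force between the fingers and square below 0.05 N) or (linear speed of oblong above 0.7 m/s and contact force between the fingers and oblong below 0.05 N)).
It also fails if it takes over 120 s, if anything falls off the work surface, if the arm or the gripper's body presses on something with over 40 N, if the wrist force passes 120 N, or if a joint passes its speed limit or range.

## Working session

There is one attempt and no reset: what is moved stays moved. The work goes in short steps, Python scripts to look and compute and a tool call to move; the robot and the scene stay as the last step left them, time stands still between calls to the robot, and variables do not carry over. Pictures are saved under pics/ and viewed, at most 14 in all, crops included, and the job is handed in when it is done.

Besides the shell and the picture viewer there is one more tool, called as name(argument=value, ...) on one line, values as JSON. servo_tool: Moves the arm, as the interface text tells. Its arguments: {"type":"object","properties":{"fingers":{"type":"array","items":{"type":"number"}},"linear":{"type":"array","items":{"type":"array","items":{"type":"number"}}},"rotation":{"type":"array","items":{"type":"array","items":{"type":"number"}}},"force":{"type":"number"}},"required":["fingers","linear","rotation"]}

```bash
mkdir -p pics
cat > h.py <<'E'
import numpy as np, cv2
from bench import r
np.set_printoptions(precision=1,suppress=True)
def ray(s,u,v):
    M=np.array(s["camera_from_world"]);R=M[:3,:3];o=-R.T@M[:3,3]
    d=R.T@np.array([(u-s["cx"])/s["fx"],-(v-s["cy"])/s["fy"],-1]);return o,d
def onz(s,u,v,z):
    o,d=ray(s,u,v);return o+d*(z-o[2])/d[2]
def pix(s,p):
    M=np.array(s["camera_from_world"]);c=M[:3,:3]@np.array(p)+M[:3,3]
    return s["cx"]+s["fx"]*c[0]/-c[2], s["cy"]+s["fy"]*-c[1]/-c[2]
E
python3 - <<'E'
from h import *
print(r.sense())
for n in("top","side"):
    s=r.snapshot(n); cv2.imwrite(f"pics/{n}0.png",s["frame"][:,:,::-1]); np.save(f"pics/{n}0.npy",s,allow_pickle=True)
    print({k:v for k,v in s.items() if k!="frame"})
E
```

```text
{'time': 0.0, 'joint_pos': array([-82.1,   7.5,  85.3,   0. ,  87.3,  -4.9]), 'qd': array([-0.1, -0.1,  0. ,  0. , -0.1, -0. ]), 'joint_efforts': array([ -0. , -56.9, -50.1,  -0. ,   0. ,   0. ]), 'tool_pos': array([ 132.5, -584.6,  249.2]), 'tcp_rot': array([-179.9,   -0. ,   12.8]), 'ft_force': array([ 0.3, -0.7, -0.5]), 'wrist_torque': array([0.1, 0. , 0.1]), 'grip_force': 0.0, 'finger_gap': 85.60896297649458}
{'fx': 500.10273310221913, 'fy': 500.10273310221913, 'cx': 245.13758749094367, 'cy': 191.64205210839398, 'camera_from_world': array([[    0. ,    -1. ,    -0. ,     3.1],
       [    1. ,     0. ,     0.1,  -509.7],
       [   -0.1,    -0. ,     1. , -1552.9],
       [    0. ,     0. ,     0. ,     1. ]])}
{'fx': 381.41114288385324, 'fy': 381.41114288385324, 'cx': 250.55813450166855, 'cy': 191.98615662228354, 'camera_from_world': array([[   -0.9,    -0.4,     0. ,   483. ],
       [    0.2,    -0.5,     0.9,  -149.1],
       [   -0.3,     0.8,     0.5, -1010.4],
       [    0. ,     0. ,     0. ,     1. ]])}
```

```bash
python3 -c "
import cv2
a=cv2.imread('pics/top0.png');cv2.imwrite('pics/top0b.png',cv2.resize(a,(800,600),interpolation=cv2.INTER_CUBIC))"
```

```text
(no output)
```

View pics/top0b.png

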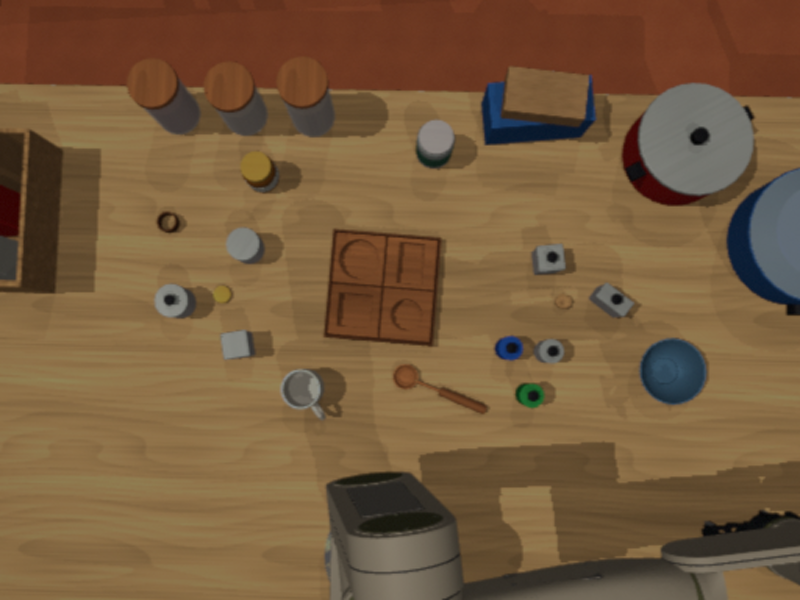

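View pics/side0.png

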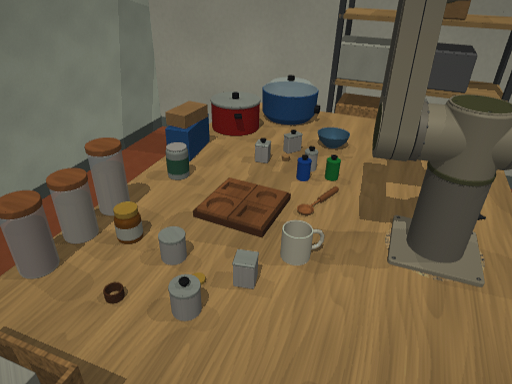

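The top view shows the caddy at (385,288) in the 800 px picture. The knobbed cans are big (170,300), square (552,257), oblong (617,299) and small (553,351). The flat-lidded pair is at (245,246) and (237,345). Next I measure with finer crops.

Run:
```python
from h import *
s=np.load("pics/top0.npy",allow_pickle=True).item();f=s["frame"]
# knobs: dark blobs near guesses
g=f.max(axis=2)
for n,u,v in(("big",170,300),("square",552,257),("oblong",617,299),("small",553,351)):
    u=int(u/1.5625);v=int(v/1.5625);w=g[v-7:v+8,u-7:u+8].astype(float)
    wt=np.clip(70-w,0,None);yy,xx=np.mgrid[v-7:v+8,u-7:u+8]
    uc,vc=(wt*xx).sum()/wt.sum(),(wt*yy).sum()/wt.sum()
    p=onz(s,uc,vc,86);print(n,uc,vc,p[:2],np.hypot(*p[:2]))
    if n in("square","oblong"): pass
a=cv2.resize(f[140:225,200:295],None,fx=4.2,fy=4.2,interpolation=cv2.INTER_CUBIC)
b=cv2.resize(f[150:240,325:420],None,fx=4.2,fy=4.2,interpolation=cv2.INTER_CUBIC)
c=np.zeros((600,800,3),np.uint8);c[:a.shape[0],:a.shape[1]]=a;c[:b.shape[0],400:400+b.shape[1]]=b[:,:400]
cv2.imwrite("pics/crop1.png",cv2.convertScaleAbs(c[:390,:,::-1],alpha=1.6))
# caddy contour
hsv=cv2.cvtColor(f,cv2.COLOR_RGB2HSV);print(hsv[185,230],hsv[230,230],hsv[150,225])
for nm,uv in (("plr",(245,246)),("plsq",(237,345))): print(nm,onz(s,uv[0]/1.5625,uv[1]/1.5625,40)[:2])
```

```text
big 108.31821862348178 191.47044534412956 [496.2 426.5] 654.3602469965713
square 353.1051502145923 164.12947067238912 [ 594.5 -310.3] 670.6422591492735
oblong 394.48091133004925 191.14963054187191 [ 515.5 -434.4] 674.1296794476461
small 353.6173503698722 224.3826496301278 [ 413.4 -313. ] 518.4760159656335
[ 12 174  97] [ 17 126 138] [ 12 170 111]
plr [609.3 292.4]
plsq [411.3 301.2]
```

View pics/crop1.png

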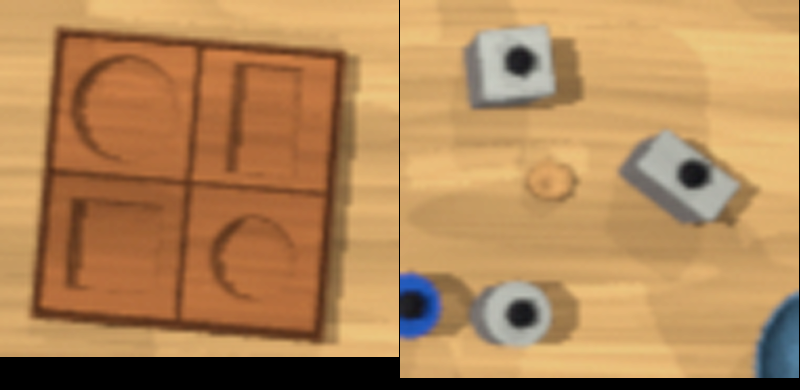

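The crop shows the wells: big round top-left, oblong top-right, square bottom-left, small round bottom-right. The caddy is turned about 5° clockwise.

```bash
cat >> h.py <<'E'
def caddy(s):
    f=s["frame"];hsv=cv2.cvtColor(f,cv2.COLOR_RGB2HSV)
    m=((hsv[...,0]<15)&(hsv[...,1]>145)).astype(np.uint8)
    m[:135]=0;m[230:]=0;m[:,:195]=0;m[:,295:]=0
    c=max(cv2.findContours(m,0,cv2.CHAIN_APPROX_NONE)[0],key=cv2.contourArea)
    P=np.array([onz(s,*q[0],22)[:2] for q in c],np.float32)
    return cv2.minAreaRect(P)
def wells(c,t):
    t=np.radians(t);ex=np.array([np.cos(t),np.sin(t)]);ey=np.array([-np.sin(t),np.cos(t)])
    c=np.array(c);return {n:c+52*(a*ex+b*ey) for n,a,b in(("big",1,1),("oblong",1,-1),("square",-1,1),("small",-1,-1))}
def loc(p,yaw=None,z=None):
    "target (tcp x,y, world yaw, z) -> tool shift m, turn about tool z"
    q=r.sense();import math
    from scipy.spatial.transform import Rotation as Ro
    R=Ro.from_euler("xyz",q["tcp_rot"],degrees=True).as_matrix();t=q["tool_pos"]
    d=R.T@(np.array([p[0],p[1],t[2] if z is None else z])-t)
    cur=math.degrees(math.atan2(R[1,1],R[0,1]));dy=0 if yaw is None else (yaw-cur+90)%180-90
    print("tcp",t,"yaxis ang %.1f"%cur,"shift mm",d,"rotz(tool) %.1f"%(-dy),"j6 %.1f"%q["joint_pos"][5],"t %.1f"%q["time"])
E
python3 - <<'E'
from h import *
s=np.load("pics/top0.npy",allow_pickle=True).item()
c=caddy(s);print(c);M=np.array(s["camera_from_world"]);print(-M[:3,:3].T@M[:3,3])
a=c[2] if c[2]<45 else c[2]-90
print(a,wells(c[0],a))
loc((413.4,-313),0,250)
E
```

```text
((535.5127563476562, 16.097869873046875), (219.4772186279297, 219.59368896484375), 86.4243392944336)
[ 391.2  -11.5 1586.8]
-3.5756607055664062 {'big': array([590.7,  64.8]), 'oblong': array([584.2, -39. ]), 'square': array([486.9,  71.2]), 'small': array([480.4, -32.6])}
tcp [ 132.5 -584.7  249.3] yaxis ang -77.2 shift mm [ 334.  -202.9   -0.3] rotz(tool) -77.2 j6 -4.9 t 0.1
```

servo_tool(fingers=[0.065,0.065,0.065,0.065,0.065,0.065,0.065,0.065,0.065,0.065], linear=[[0.334,-0.203,0],[0.334,-0.203,0],[0.334,-0.203,0],[0.334,-0.203,0],[0.334,-0.203,0],[0.334,-0.203,0],[0.334,-0.203,0],[0.334,-0.203,0],[0.334,-0.203,0],[0.334,-0.203,0]], rotation=[[0,0,-30],[0,0,-30],[0,0,-30],[0,0,-30],[0,0,-30],[0,0,-30],[0,0,-30],[0,0,-30],[0,0,-30],[0,0,-30]], force=40)

```text
time: 1.1
tool_pos: [413.8, -312.6, 249.9]
tcp_rot: [-180.0, 0.0, 42.9]
ft_force: [-1.6, 0.6, -0.1]
finger_gap: 64.8
grip_force: 0.0
```

Run:
```python
from h import *
s=r.snapshot("wrist");np.save("pics/w1.npy",s,allow_pickle=True);cv2.imwrite("pics/w1.png",s["frame"][:,:,::-1])
print(s["fx"],s["cx"],s["cy"],pix(s,(413.4,-313,88)),pix(s,(594.5,-310.3,88)),pix(s,(515.5,-434.4,88)))
loc((413.4,-313),-47,200)
```

```text
331.5500341567193 256.46133296247586 196.71231538640012 (np.float64(257.1937355046667), np.float64(183.43198986095922)) (np.float64(414.8185140233298), np.float64(14.448078263188819)) (np.float64(433.7600808650683), np.float64(191.8189919752561))
tcp [ 413.2 -313.4  249.9] yaxis ang -47.2 shift mm [ 0.5 -0.1 49.9] rotz(tool) -0.2 j6 4.4 t 1.1
```

View pics/w1.png

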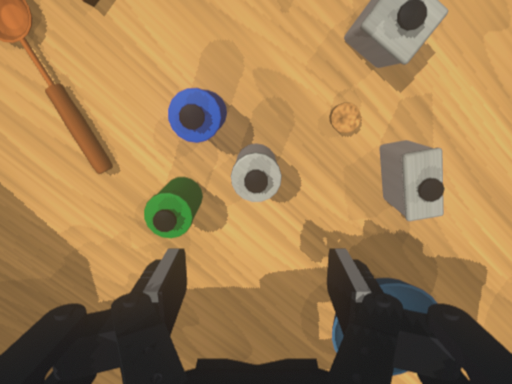

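The wrist view puts the small can's knob at (256,181), where the top-view fix predicted (257,183). I descend.

servo_tool(fingers=[0.065,0.065,0.065,0.065,0.065,0.065,0.065,0.065,0.065,0.065], linear=[[0,0,0.05],[0,0,0.1],[0,0,0.14],[0,0,0.17],[0,0,0.19],[0,0,0.2],[0,0,0.205],[0,0,0.21],[0,0,0.21],[0,0,0.21]], rotation=[[0,0,0],[0,0,0],[0,0,0],[0,0,0],[0,0,0],[0,0,0],[0,0,0],[0,0,0],[0,0,0],[0,0,0]])

```text
time: 2.15
tool_pos: [414.0, -314.0, 41.3]
tcp_rot: [179.9, -0.0, 42.8]
ft_force: [-0.1, -1.3, 0.8]
finger_gap: 65.3
grip_force: 0.0
```

servo_tool(fingers=[0.04,0.035,0.03,0.03,0.03,0.03,0.03], linear=[[0,0,0],[0,0,0],[0,0,0],[0,0,0],[0,0,0],[0,0,0],[0,0,0]], rotation=[[0,0,0],[0,0,0],[0,0,0],[0,0,0],[0,0,0],[0,0,0],[0,0,0]], force=40)

```text
time: 2.85
tool_pos: [414.0, -313.8, 41.3]
tcp_rot: [179.9, -0.0, 42.8]
ft_force: [-0.7, 0.9, 6.2]
finger_gap: 45.6
grip_force: 41.2
```

servo_tool(fingers=[0.03,0.03,0.03,0.03,0.03,0.03], linear=[[0,0,-0.02],[0,0,-0.05],[0,0,-0.09],[0,0,-0.12],[0,0,-0.13],[0,0,-0.13]], rotation=[[0,0,0],[0,0,0],[0,0,0],[0,0,0],[0,0,0],[0,0,0]])

```text
time: 3.45
tool_pos: [414.2, -314.0, 171.6]
tcp_rot: [179.8, -0.0, 42.8]
ft_force: [0.4, -0.5, -3.2]
finger_gap: 45.1
grip_force: 41.7
```

Run:
```python
from h import *
loc((480.4,-32.6),0,169);print(r.sense()["finger_gap"])
```

```text
tcp [ 414.2 -314.   171.6] yaxis ang -47.2 shift mm [ 239.7 -161.6    2.1] rotz(tool) -47.2 j6 4.4 t 3.5
45.057104647182044
```

servo_tool(fingers=[0.03,0.03,0.03,0.03,0.03,0.03,0.03,0.03,0.03,0.03], linear=[[0.025,-0.017,0],[0.06,-0.04,0],[0.1,-0.067,0],[0.14,-0.094,0],[0.18,-0.121,0],[0.21,-0.142,0],[0.23,-0.155,0],[0.2397,-0.1616,0],[0.2397,-0.1616,0],[0.2397,-0.1616,0]], rotation=[[0,0,0],[0,0,0],[0,0,0],[0,0,0],[0,0,0],[0,0,0],[0,0,0],[0,0,0],[0,0,0],[0,0,0]])

```text
time: 4.45
tool_pos: [478.9, -32.5, 168.9]
tcp_rot: [-179.9, 0.1, 42.8]
ft_force: [-0.1, -0.1, -2.4]
finger_gap: 45.2
grip_force: 41.9
```

Run:
```python
from h import *
s=r.snapshot("wrist");cv2.imwrite("pics/w2.png",s["frame"][:,:,::-1]);t=s["frame"].copy()
q=r.snapshot("top");print(caddy(q))
W=wells((535.5,16.1),-4.2)
for k,p in W.items(): print(k,p,pix(s,(*p,29)))
loc(W["small"],0,52)
```

```text
((535.5942993164062, 16.722747802734375), (218.17567443847656, 219.2002716064453), 86.40589141845703)
big [591.2  64.2] (np.float64(264.974681561609), np.float64(-15.727159912898912))
oblong [583.6 -39.6] (np.float64(357.46311751340454), np.float64(98.57267807755123))
square [487.4  71.8] (np.float64(163.92472010874295), np.float64(91.71597668809748))
small [479.8 -32. ] (np.float64(257.5801792549854), np.float64(188.2571329030861))
tcp [479.3 -33.  169.6] yaxis ang -47.3 shift mm [  1.3  -0.3 117.6] rotz(tool) -47.3 j6 37.3 t 4.5
```

View pics/w2.png

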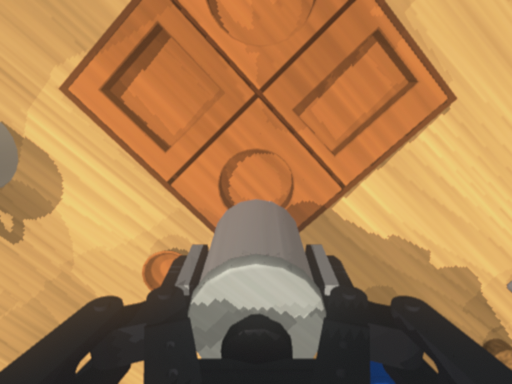

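The wrist view shows the small recess at about (256,182), oblong at (355,92) and square at (163,88). All are within a few mm of prediction, about 2 mm further along tool x. I set the can down.

servo_tool(fingers=[0.03,0.03,0.03,0.03,0.03,0.03,0.03,0.03,0.03,0.03], linear=[[0.003,0,0.02],[0.003,0,0.045],[0.003,0,0.07],[0.003,0,0.085],[0.003,0,0.097],[0.003,0,0.105],[0.003,0,0.111],[0.003,0,0.115],[0.003,0,0.117],[0.003,0,0.1175]], rotation=[[0,0,0],[0,0,0],[0,0,0],[0,0,0],[0,0,0],[0,0,0],[0,0,0],[0,0,0],[0,0,0],[0,0,0]])

```text
time: 5.55
tool_pos: [482.2, -30.0, 53.1]
tcp_rot: [180.0, -0.0, 42.8]
ft_force: [-0.6, -0.3, -2.5]
finger_gap: 45.3
grip_force: 41.9
```

servo_tool(fingers=[0.03,0.03,0.05,0.06,0.065,0.065], linear=[[0,0,0],[0,0,0],[0,0,0],[0,0,0],[0,0,0],[0,0,0]], rotation=[[0,0,0],[0,0,0],[0,0,0],[0,0,0],[0,0,0],[0,0,0]])

```text
time: 6.15
tool_pos: [482.1, -30.0, 53.0]
tcp_rot: [180.0, -0.0, 42.8]
ft_force: [0.1, -0.4, 0.1]
finger_gap: 64.8
grip_force: 0.0
```

servo_tool(fingers=[0.065,0.065,0.065,0.065,0.065,0.065], linear=[[0,0,-0.03],[0,0,-0.07],[0,0,-0.11],[0,0,-0.16],[0,0,-0.19],[0,0,-0.19]], rotation=[[0,0,0],[0,0,0],[0,0,0],[0,0,0],[0,0,0],[0,0,0]])

```text
time: 6.75
tool_pos: [484.8, -30.4, 249.1]
tcp_rot: [179.5, -0.4, 42.8]
ft_force: [0.3, 0.4, -0.2]
finger_gap: 64.8
grip_force: 0.0
```

Run:
```python
from h import *
s=r.snapshot("wrist");cv2.imwrite("pics/w3.png",s["frame"][:,:,::-1]);print(pix(s,(479.8,-32,99)))
loc((594.5,-310.3),7)
```

```text
(np.float64(253.0411832526941), np.float64(192.80543013000621))
tcp [483.6 -30.2 245.9] yaxis ang -47.2 shift mm [-108.7  280.9    0.9] rotz(tool) -54.2 j6 37.6 t 6.8
```

View pics/w3.png

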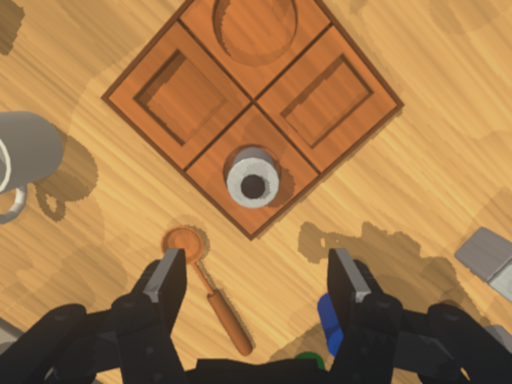

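The small can stands upright in its recess, with its knob at (253,186). Next is the square can.

servo_tool(fingers=[0.075,0.075,0.075,0.075,0.075,0.075,0.075,0.075,0.075,0.075], linear=[[-0.018,0.046,0],[-0.036,0.092,0],[-0.054,0.138,0],[-0.07,0.18,0],[-0.085,0.22,0],[-0.098,0.255,0],[-0.1085,0.281,0],[-0.1085,0.281,0],[-0.1085,0.281,0],[-0.1085,0.281,0]], rotation=[[0,0,6],[0,0,12],[0,0,18],[0,0,24],[0,0,30],[0,0,36],[0,0,36],[0,0,36],[0,0,36],[0,0,36]])

```text
time: 7.8
tool_pos: [592.6, -308.8, 241.6]
tcp_rot: [-179.9, 0.1, 6.8]
ft_force: [-0.5, 0.5, -0.3]
finger_gap: 75.2
grip_force: 0.0
```

Run:
```python
from h import *
s=r.snapshot("wrist");cv2.imwrite("pics/w4.png",s["frame"][:,:,::-1]);print(pix(s,(594.5,-310.3,88)),pix(s,(515.5,-434.4,88)))
loc((594.5,-310.3),7,41)
```

```text
(np.float64(259.18881758336454), np.float64(182.92400946088677)) (np.float64(379.21588984679585), np.float64(277.9455305879286))
tcp [ 592.8 -308.7  242.1] yaxis ang -83.2 shift mm [  1.7   2.  201.1] rotz(tool) 89.8 j6 51.3 t 7.8
```

View pics/w4.png

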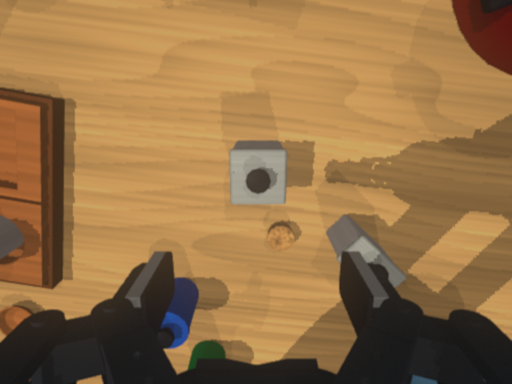

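The square can is aligned with the jaws, its knob at (258,181). I descend and grip.

servo_tool(fingers=[0.075,0.075,0.075,0.075,0.075,0.075,0.075,0.075,0.075,0.075], linear=[[0.002,0.001,0.045],[0.002,0.001,0.09],[0.002,0.001,0.13],[0.002,0.001,0.16],[0.002,0.001,0.18],[0.002,0.001,0.193],[0.002,0.001,0.199],[0.002,0.001,0.201],[0.002,0.001,0.201],[0.002,0.001,0.201]], rotation=[[0,0,0],[0,0,0],[0,0,0],[0,0,0],[0,0,0],[0,0,0],[0,0,0],[0,0,0],[0,0,0],[0,0,0]])

```text
time: 8.85
tool_pos: [596.1, -311.2, 43.5]
tcp_rot: [179.9, -0.1, 6.8]
ft_force: [-0.2, -1.5, 0.1]
finger_gap: 74.9
grip_force: 0.0
```

servo_tool(fingers=[0.045,0.04,0.035,0.035,0.035,0.035,0.035], linear=[[0,0,0],[0,0,0],[0,0,0],[0,0,0],[0,0,0],[0,0,0],[0,0,0]], rotation=[[0,0,0],[0,0,0],[0,0,0],[0,0,0],[0,0,0],[0,0,0],[0,0,0]])

```text
time: 9.55
tool_pos: [595.8, -311.0, 42.9]
tcp_rot: [179.9, -0.1, 6.8]
ft_force: [-1.8, 0.7, 6.0]
finger_gap: 49.7
grip_force: 42.9
```

servo_tool(fingers=[0.035,0.035,0.035,0.035,0.035,0.035,0.035], linear=[[0,0,-0.02],[0,0,-0.05],[0,0,-0.09],[0,0,-0.12],[0,0,-0.135],[0,0,-0.14],[0,0,-0.14]], rotation=[[0,0,0],[0,0,0],[0,0,0],[0,0,0],[0,0,0],[0,0,0],[0,0,0]])

```text
time: 10.25
tool_pos: [594.9, -310.5, 180.9]
tcp_rot: [-180.0, 0.0, 6.8]
ft_force: [0.6, -0.6, -3.0]
finger_gap: 49.6
grip_force: 42.4
```

Run:
```python
from h import *
loc((489,72.5),-94)
```

```text
tcp [ 594.9 -310.5  180.9] yaxis ang -83.2 shift mm [ -60.1 -392.8    0.3] rotz(tool) 10.8 j6 51.3 t 10.2
```

servo_tool(fingers=[0.035,0.035,0.035,0.035,0.035,0.035,0.035,0.035,0.035,0.035], linear=[[-0.004,-0.025,0],[-0.01,-0.065,0],[-0.017,-0.11,0],[-0.024,-0.155,0],[-0.031,-0.2,0],[-0.038,-0.245,0],[-0.044,-0.29,0],[-0.05,-0.33,0],[-0.056,-0.365,0],[-0.06,-0.393,0]], rotation=[[0,0,1],[0,0,2],[0,0,3],[0,0,4],[0,0,5],[0,0,6],[0,0,8],[0,0,10],[0,0,11],[0,0,11]])

```text
time: 11.25
tool_pos: [486.9, 74.4, 179.0]
tcp_rot: [180.0, 0.3, -4.2]
ft_force: [0.3, -1.2, -3.3]
finger_gap: 49.4
grip_force: 42.8
```

servo_tool(fingers=[0.035,0.035,0.035], linear=[[0,0,0],[0,0,0],[0,0,0]], rotation=[[0,0,0],[0,0,0],[0,0,0]])

```text
time: 11.55
tool_pos: [488.8, 71.8, 180.4]
tcp_rot: [180.0, 0.1, -4.3]
ft_force: [0.1, -0.9, -2.3]
finger_gap: 49.2
grip_force: 43.0
```

Run:
```python
from h import *
loc((489,72.5),-94,53.9)
s=r.snapshot("wrist");cv2.imwrite("pics/w5.png",s["frame"][:,:,::-1]);print(pix(s,(489,72.5,29)))
```

```text
tcp [488.8  71.8 180.4] yaxis ang -94.3 shift mm [  0.4  -0.8 126.5] rotz(tool) -0.3 j6 96.7 t 11.6
(np.float64(255.95459145628467), np.float64(185.1361468015032))
```

View pics/w5.png

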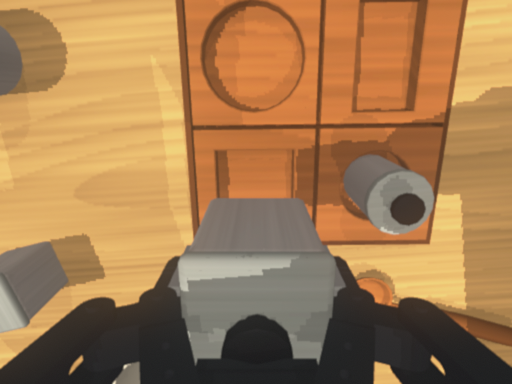

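The square recess is centred under the can: edges 215–296, predicted centre 256. I set it down.

servo_tool(fingers=[0.035,0.035,0.035,0.035,0.035,0.035,0.035,0.035,0.035,0.035], linear=[[0,0,0.02],[0,0,0.05],[0,0,0.075],[0,0,0.092],[0,0,0.105],[0,0,0.114],[0,0,0.12],[0,0,0.124],[0,0,0.126],[0,0,0.127]], rotation=[[0,0,0],[0,0,0],[0,0,0],[0,0,0],[0,0,0],[0,0,0],[0,0,0],[0,0,0],[0,0,0],[0,0,0]])

```text
time: 12.6
tool_pos: [489.7, 72.6, 55.2]
tcp_rot: [-180.0, -0.0, -4.2]
ft_force: [0.3, -0.0, -3.4]
finger_gap: 49.9
grip_force: 43.0
```

servo_tool(fingers=[0.035,0.035,0.055,0.07,0.07,0.07], linear=[[0,0,0],[0,0,0],[0,0,0],[0,0,0],[0,0,0],[0,0,0]], rotation=[[0,0,0],[0,0,0],[0,0,0],[0,0,0],[0,0,0],[0,0,0]])

```text
time: 13.2
tool_pos: [489.5, 72.5, 55.0]
tcp_rot: [-180.0, -0.0, -4.2]
ft_force: [-0.8, -0.8, -0.6]
finger_gap: 70.3
grip_force: 0.0
```

servo_tool(fingers=[0.07,0.07,0.07,0.07,0.07,0.07,0.07], linear=[[0,0,-0.03],[0,0,-0.07],[0,0,-0.11],[0,0,-0.15],[0,0,-0.18],[0,0,-0.19],[0,0,-0.19]], rotation=[[0,0,0],[0,0,0],[0,0,0],[0,0,0],[0,0,0],[0,0,0],[0,0,0]])

```text
time: 13.9
tool_pos: [490.3, 72.6, 246.4]
tcp_rot: [-180.0, -0.2, -4.2]
ft_force: [0.3, -0.5, -0.2]
finger_gap: 70.3
grip_force: 0.0
```

Run:
```python
from h import *
loc((515.5,-434.4),-37)
```

```text
tcp [490.3  72.6 246.4] yaxis ang -94.2 shift mm [ 62.6 503.7   0. ] rotz(tool) -57.2 j6 96.7 t 13.9
```

servo_tool(fingers=[0.06,0.06,0.06,0.06,0.06,0.06,0.06,0.06,0.06,0.06], linear=[[0.006,0.05,0],[0.012,0.1,0],[0.018,0.15,0],[0.024,0.2,0],[0.03,0.25,0],[0.037,0.3,0],[0.043,0.35,0],[0.05,0.4,0],[0.056,0.45,0],[0.0626,0.5,0]], rotation=[[0,0,-6],[0,0,-12],[0,0,-18],[0,0,-24],[0,0,-30],[0,0,-36],[0,0,-42],[0,0,-47],[0,0,-47],[0,0,-47]])

```text
time: 14.9
tool_pos: [513.4, -428.2, 241.2]
tcp_rot: [-179.8, 0.0, 42.8]
ft_force: [1.1, -0.2, -0.0]
finger_gap: 60.1
grip_force: 0.0
```

servo_tool(fingers=[0.06,0.06,0.06], linear=[[0,0,0],[0,0,0],[0,0,0]], rotation=[[0,0,0],[0,0,0],[0,0,0]])

```text
time: 15.2
tool_pos: [514.3, -425.5, 242.8]
tcp_rot: [-179.8, -0.0, 42.8]
ft_force: [0.7, -0.6, -0.5]
finger_gap: 59.8
grip_force: 0.0
```

Run:
```python
from h import *
loc((515.5,-434.4),-47,42)
s=r.snapshot("wrist");cv2.imwrite("pics/w6.png",s["frame"][:,:,::-1]);print(pix(s,(515.5,-434.4,88)))
```

```text
tcp [ 514.3 -425.5  242.8] yaxis ang -47.2 shift mm [ -5.2   8.  200.8] rotz(tool) -0.2 j6 3.2 t 15.2
(np.float64(265.93269154796593), np.float64(190.63992164966064))
```

View pics/w6.png

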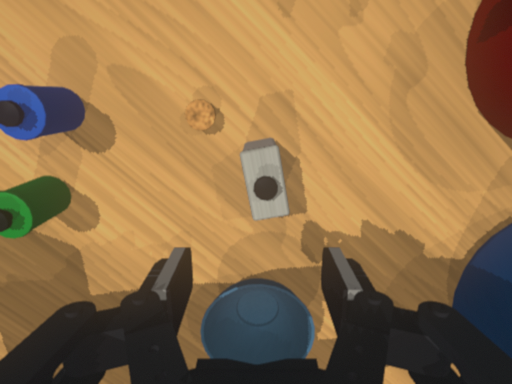

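The oblong's lid is turned about 9° from the jaws, with the left edge running (241,152) to (252,218) and the knob at (265,188). I correct for that and descend.

servo_tool(fingers=[0.06,0.06,0.06,0.06,0.06,0.06,0.06,0.06,0.06,0.06], linear=[[-0.005,0.007,0.02],[-0.005,0.007,0.05],[-0.005,0.007,0.09],[-0.005,0.007,0.13],[-0.005,0.007,0.16],[-0.005,0.007,0.18],[-0.005,0.007,0.193],[-0.005,0.007,0.2],[-0.005,0.007,0.201],[-0.005,0.007,0.201]], rotation=[[0,0,-6],[0,0,-9],[0,0,-9],[0,0,-9],[0,0,-9],[0,0,-9],[0,0,-9],[0,0,-9],[0,0,-9],[0,0,-9]])

```text
time: 16.25
tool_pos: [516.4, -435.7, 45.2]
tcp_rot: [179.9, 0.0, 51.8]
ft_force: [0.4, -0.4, 0.2]
finger_gap: 60.1
grip_force: 0.0
```

servo_tool(fingers=[0.035,0.03,0.025,0.02,0.02,0.02,0.02,0.02], linear=[[0,0,0],[0,0,0],[0,0,0],[0,0,0],[0,0,0],[0,0,0],[0,0,0],[0,0,0]], rotation=[[0,0,0],[0,0,0],[0,0,0],[0,0,0],[0,0,0],[0,0,0],[0,0,0],[0,0,0]])

```text
time: 17.05
tool_pos: [516.4, -436.1, 45.4]
tcp_rot: [179.9, 0.0, 51.8]
ft_force: [-0.3, 1.3, 7.1]
finger_gap: 33.8
grip_force: 40.9
```

servo_tool(fingers=[0.02,0.02,0.02,0.02,0.02,0.02,0.02], linear=[[0,0,-0.02],[0,0,-0.05],[0,0,-0.09],[0,0,-0.12],[0,0,-0.135],[0,0,-0.14],[0,0,-0.14]], rotation=[[0,0,0],[0,0,0],[0,0,0],[0,0,0],[0,0,0],[0,0,0],[0,0,0]])

```text
time: 17.75
tool_pos: [515.5, -435.2, 183.0]
tcp_rot: [-180.0, -0.0, 51.8]
ft_force: [0.4, -0.1, -3.0]
finger_gap: 33.7
grip_force: 40.3
```

Run:
```python
from h import *
loc((585.5,-38.5),-94)
```

```text
tcp [ 515.5 -435.2  183. ] yaxis ang -38.2 shift mm [ 354.9 -190.5    0.2] rotz(tool) 55.8 j6 -6.3 t 17.8
```

servo_tool(fingers=[0.02,0.02,0.02,0.02,0.02,0.02,0.02,0.02,0.02,0.02], linear=[[0.025,-0.0134,0],[0.06,-0.032,0],[0.1,-0.0537,0],[0.14,-0.075,0],[0.18,-0.0966,0],[0.22,-0.118,0],[0.26,-0.14,0],[0.3,-0.161,0],[0.33,-0.177,0],[0.355,-0.1905,0]], rotation=[[0,0,4],[0,0,9],[0,0,15],[0,0,21],[0,0,28],[0,0,35],[0,0,42],[0,0,48],[0,0,53],[0,0,56]])

```text
time: 18.75
tool_pos: [584.3, -36.1, 180.7]
tcp_rot: [-180.0, 0.3, -4.4]
ft_force: [0.6, -0.1, -3.5]
finger_gap: 33.6
grip_force: 40.6
```

servo_tool(fingers=[0.02,0.02,0.02,0.02], linear=[[0,0,0],[0,0,0],[0,0,0],[0,0,0]], rotation=[[0,0,0],[0,0,0],[0,0,0],[0,0,0]])

```text
time: 19.15
tool_pos: [585.3, -39.7, 183.0]
tcp_rot: [180.0, 0.1, -4.3]
ft_force: [-0.2, -0.3, -2.7]
finger_gap: 33.6
grip_force: 40.7
```

Run:
```python
from h import *
loc((585.5,-38.5),-94,56.4)
s=r.snapshot("wrist");cv2.imwrite("pics/w7.png",s["frame"][:,:,::-1]);print(pix(s,(585.5,-38.5,29)))
```

```text
tcp [585.3 -39.7 183. ] yaxis ang -94.3 shift mm [  0.3  -1.3 126.6] rotz(tool) -0.3 j6 85.4 t 19.1
(np.float64(255.42495117527807), np.float64(184.50804218969006))
```

View pics/w7.png

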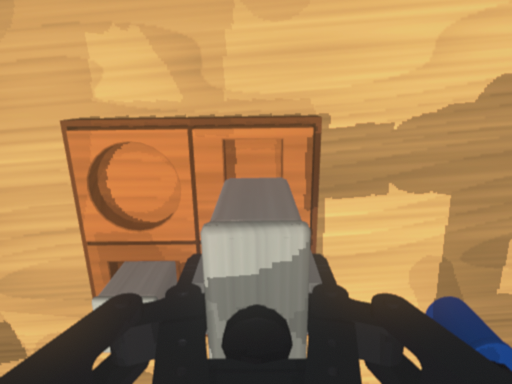

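The oblong recess spans 223–284 with its top edge at 138, within 1–2 mm of the hold. I set it down.

servo_tool(fingers=[0.02,0.02,0.02,0.02,0.02,0.02,0.02,0.02,0.02,0.02], linear=[[0,-0.001,0.02],[0,-0.001,0.05],[0,-0.001,0.075],[0,-0.001,0.092],[0,-0.001,0.105],[0,-0.001,0.114],[0,-0.001,0.12],[0,-0.001,0.124],[0,-0.001,0.127],[0,-0.001,0.128]], rotation=[[0,0,0],[0,0,0],[0,0,0],[0,0,0],[0,0,0],[0,0,0],[0,0,0],[0,0,0],[0,0,0],[0,0,0]])

```text
time: 20.2
tool_pos: [586.2, -37.7, 56.3]
tcp_rot: [180.0, -0.0, -4.2]
ft_force: [-4.6, 0.4, 5.0]
finger_gap: 34.1
grip_force: 41.2
```

servo_tool(fingers=[0.02,0.02,0.04,0.055,0.06,0.06], linear=[[0,0,0],[0,0,0],[0,0,0],[0,0,0],[0,0,0],[0,0,0]], rotation=[[0,0,0],[0,0,0],[0,0,0],[0,0,0],[0,0,0],[0,0,0]])

```text
time: 20.8
tool_pos: [586.0, -37.6, 56.0]
tcp_rot: [180.0, -0.0, -4.2]
ft_force: [0.6, -0.0, -0.9]
finger_gap: 60.0
grip_force: 0.0
```

servo_tool(fingers=[0.06,0.06,0.06,0.06,0.06,0.06,0.06], linear=[[0,0,-0.03],[0,0,-0.07],[0,0,-0.11],[0,0,-0.15],[0,0,-0.18],[0,0,-0.19],[0,0,-0.19]], rotation=[[0,0,0],[0,0,0],[0,0,0],[0,0,0],[0,0,0],[0,0,0],[0,0,0]])

```text
time: 21.5
tool_pos: [586.8, -37.8, 247.7]
tcp_rot: [180.0, -0.2, -4.2]
ft_force: [-0.0, -1.0, 0.2]
finger_gap: 59.9
grip_force: 0.0
```

Run:
```python
from h import *
loc((496.2,426.5),-94)
```

```text
tcp [586.8 -37.8 247.7] yaxis ang -94.2 shift mm [-124.7 -456.3   -0.6] rotz(tool) -0.2 j6 85.6 t 21.5
```

servo_tool(fingers=[0.085,0.085,0.085,0.085,0.085,0.085,0.085,0.085,0.085,0.085], linear=[[-0.012,-0.045,0],[-0.025,-0.091,0],[-0.037,-0.137,0],[-0.05,-0.183,0],[-0.062,-0.228,0],[-0.075,-0.274,0],[-0.087,-0.32,0],[-0.1,-0.366,0],[-0.112,-0.411,0],[-0.1247,-0.4563,0]], rotation=[[0,0,-5],[0,0,-10],[0,0,-15],[0,0,-20],[0,0,-25],[0,0,-30],[0,0,-35],[0,0,-40],[0,0,-45],[0,0,-45]])

```text
time: 22.5
tool_pos: [493.6, 427.8, 242.4]
tcp_rot: [-180.0, 0.2, 40.9]
ft_force: [0.9, 0.9, 0.9]
finger_gap: 84.9
grip_force: 0.0
```

servo_tool(fingers=[0.085,0.085,0.085,0.085], linear=[[0,0,0],[0,0,0],[0,0,0],[0,0,0]], rotation=[[0,0,0],[0,0,0],[0,0,0],[0,0,0]])

```text
time: 22.9
tool_pos: [495.5, 425.2, 244.9]
tcp_rot: [180.0, 0.1, 40.7]
ft_force: [0.9, -0.1, 0.9]
finger_gap: 85.1
grip_force: 0.0
```

Run:
```python
from h import *
loc((496.2,426.5),-49,42)
s=r.snapshot("wrist");cv2.imwrite("pics/w8.png",s["frame"][:,:,::-1]);print(pix(s,(496.2,426.5,88)))
```

```text
tcp [495.5 425.2 244.9] yaxis ang -49.3 shift mm [  1.7  -0.6 202.9] rotz(tool) -0.3 j6 85.5 t 22.9
(np.float64(256.38170352495484), np.float64(182.58017239551248))
```

View pics/w8.png

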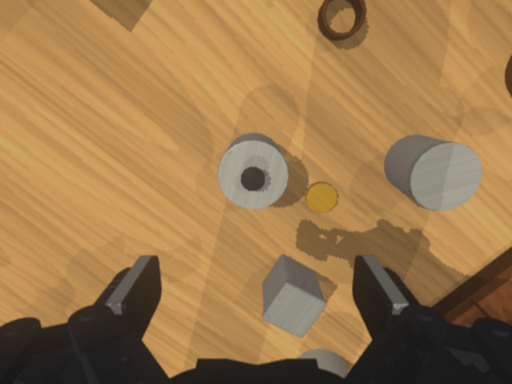

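The big can's knob is at (253,179). The yellow lid at (322,197) and the plain square at (295,295) are clear of the fingers. I descend.

servo_tool(fingers=[0.082,0.082,0.082,0.082,0.082,0.082,0.082,0.082,0.082,0.082], linear=[[0.002,-0.002,0.04],[0.002,-0.002,0.08],[0.002,-0.002,0.12],[0.002,-0.002,0.15],[0.002,-0.002,0.172],[0.002,-0.002,0.188],[0.002,-0.002,0.198],[0.002,-0.002,0.203],[0.002,-0.002,0.206],[0.002,-0.002,0.206]], rotation=[[0,0,0],[0,0,0],[0,0,0],[0,0,0],[0,0,0],[0,0,0],[0,0,0],[0,0,0],[0,0,0],[0,0,0]])

```text
time: 23.95
tool_pos: [495.9, 429.8, 40.6]
tcp_rot: [180.0, -0.1, 40.8]
ft_force: [0.3, -0.1, -0.4]
finger_gap: 82.2
grip_force: 0.0
```

servo_tool(fingers=[0.06,0.055,0.05,0.05,0.05,0.05,0.05], linear=[[0,0,0],[0,0,0],[0,0,0],[0,0,0],[0,0,0],[0,0,0],[0,0,0]], rotation=[[0,0,0],[0,0,0],[0,0,0],[0,0,0],[0,0,0],[0,0,0],[0,0,0]])

```text
time: 24.65
tool_pos: [496.1, 430.2, 41.2]
tcp_rot: [180.0, -0.1, 40.8]
ft_force: [-1.4, 0.9, 5.5]
finger_gap: 63.2
grip_force: 44.6
```

servo_tool(fingers=[0.05,0.05,0.05,0.05,0.05,0.05,0.05], linear=[[0,0,-0.02],[0,0,-0.05],[0,0,-0.09],[0,0,-0.12],[0,0,-0.135],[0,0,-0.14],[0,0,-0.14]], rotation=[[0,0,0],[0,0,0],[0,0,0],[0,0,0],[0,0,0],[0,0,0],[0,0,0]])

```text
time: 25.35
tool_pos: [495.1, 429.3, 179.0]
tcp_rot: [-180.0, 0.0, 40.8]
ft_force: [-0.7, -0.3, -2.4]
finger_gap: 62.9
grip_force: 44.9
```

Run:
```python
from h import *
loc((592,65.5),-49)
```

```text
tcp [495.1 429.3 179. ] yaxis ang -49.2 shift mm [-164.1  338.8    0.1] rotz(tool) -0.2 j6 85.7 t 25.4
```

servo_tool(fingers=[0.05,0.05,0.05,0.05,0.05,0.05,0.05,0.05,0.05,0.05], linear=[[-0.012,0.025,0],[-0.029,0.06,0],[-0.048,0.1,0],[-0.068,0.14,0],[-0.087,0.18,0],[-0.107,0.22,0],[-0.126,0.26,0],[-0.145,0.3,0],[-0.158,0.327,0],[-0.164,0.339,0]], rotation=[[0,0,0],[0,0,0],[0,0,0],[0,0,0],[0,0,0],[0,0,0],[0,0,0],[0,0,0],[0,0,0],[0,0,0]])

```text
time: 26.35
tool_pos: [591.6, 62.5, 176.8]
tcp_rot: [-179.9, 0.2, 40.6]
ft_force: [0.4, 0.0, -4.3]
finger_gap: 63.2
grip_force: 45.1
```

servo_tool(fingers=[0.05,0.05,0.05,0.05], linear=[[0,0,0],[0,0,0],[0,0,0],[0,0,0]], rotation=[[0,0,0],[0,0,0],[0,0,0],[0,0,0]])

```text
time: 26.75
tool_pos: [592.1, 67.0, 179.5]
tcp_rot: [-180.0, 0.0, 40.9]
ft_force: [-0.0, 0.4, -2.2]
finger_gap: 63.0
grip_force: 45.1
```

Run:
```python
from h import *
loc((592,65.5),-49,52.2)
s=r.snapshot("wrist");cv2.imwrite("pics/w9.png",s["frame"][:,:,::-1]);print(pix(s,(592,65.5,29)))
```

```text
tcp [592.1  67.  179.5] yaxis ang -49.1 shift mm [ -1.    1.1 127.3] rotz(tool) -0.1 j6 50.6 t 26.8
(np.float64(258.3579394184943), np.float64(187.467969997261))
```

View pics/w9.png

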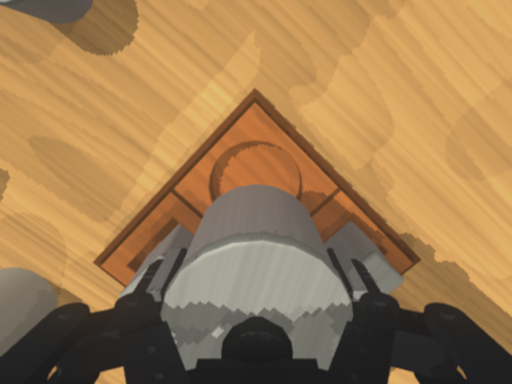

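The big recess spans 209–302 with its top at 141, centred at about (256,187), under the can. I set it down.

servo_tool(fingers=[0.05,0.05,0.05,0.05,0.05,0.05,0.05,0.05,0.05,0.05], linear=[[-0.001,0,0.02],[-0.001,0,0.05],[-0.001,0,0.075],[-0.001,0,0.092],[-0.001,0,0.105],[-0.001,0,0.114],[-0.001,0,0.12],[-0.001,0,0.124],[-0.001,0,0.127],[-0.001,0,0.1285]], rotation=[[0,0,0],[0,0,0],[0,0,0],[0,0,0],[0,0,0],[0,0,0],[0,0,0],[0,0,0],[0,0,0],[0,0,0]])

```text
time: 27.8
tool_pos: [592.2, 64.9, 52.2]
tcp_rot: [180.0, -0.0, 40.8]
ft_force: [-7.7, -0.4, 11.6]
finger_gap: 63.3
grip_force: 46.4
```

servo_tool(fingers=[0.05,0.05,0.07,0.08,0.082,0.082], linear=[[0,0,0],[0,0,0],[0,0,0],[0,0,0],[0,0,0],[0,0,0]], rotation=[[0,0,0],[0,0,0],[0,0,0],[0,0,0],[0,0,0],[0,0,0]])

```text
time: 28.4
tool_pos: [591.9, 65.0, 51.4]
tcp_rot: [180.0, -0.0, 40.8]
ft_force: [0.8, -0.4, 0.1]
finger_gap: 81.9
grip_force: 0.0
```

servo_tool(fingers=[0.082,0.082,0.082,0.082,0.082,0.082,0.082,0.082,0.082], linear=[[0,0,-0.03],[0,0,-0.07],[0,0,-0.11],[0,0,-0.15],[0,0,-0.19],[-0.05,0,-0.2],[-0.1,0,-0.2],[-0.1,0,-0.2],[-0.1,0,-0.2]], rotation=[[0,0,0],[0,0,0],[0,0,0],[0,0,0],[0,0,0],[0,0,0],[0,0,0],[0,0,0],[0,0,0]])

```text
time: 29.3
tool_pos: [515.5, -0.9, 251.5]
tcp_rot: [180.0, -0.0, 40.7]
ft_force: [0.5, -0.3, 0.3]
finger_gap: 82.0
grip_force: 0.0
```

Run:
```python
from h import *
s=r.snapshot("wrist");a=r.snapshot("side")
cv2.imwrite("pics/fin.png",np.hstack([cv2.resize(s["frame"],(400,300)),cv2.resize(a["frame"][150:270,170:330],(400,300),interpolation=cv2.INTER_CUBIC)])[:,:,::-1])
W=wells((536.5,16.9),-4.2)
for k,p in W.items(): print(k,np.array(pix(s,(*p,99)))*.78)
```

```text
big [200.4  46.5]
oblong [269. 120.]
square [132.1 120.4]
small [200.7 183.2]
```

View pics/fin.png

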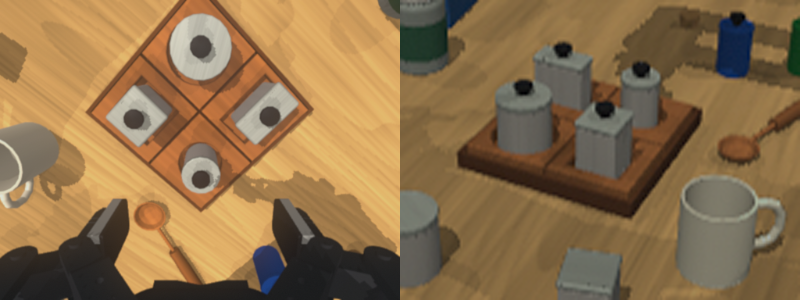

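All four cans stand upright in their recesses: knobs at (201,46), (269,117), (133,118) and (201,179), against predictions of (200,47), (269,120), (132,120) and (201,183).

```bash
python3 -c "
from bench import r
print(r.hand_in())"
```

```text
the job is handed in; nothing more can be done
None
```

The job is handed in: the final pictures show all four knobbed canisters upright in their own recesses, about 3 mm or less from predicted, and I never touched the flat-lidded pair; the hand-in call returned no verdict.

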